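# Collapse the telescopic plate stand

### The arm

A 6-joint arm with a two-finger parallel gripper is mounted at the origin on a cart in front of the work surface, level with it; the furniture and walls round the work are solid. World frame = base frame: x ahead of the robot, y to its left, z up, the work surface at z = 0. Lengths are in m, angles in degrees, forces in N, time in s.
With the tool pointing down it reaches from about 0.375 to 0.9 m from the base axis. Payload 3.1 kg.
Tool frame: the origin (TCP) lies midway between the tips of the shut fingers; the grasp point (between the pads) lies bot.pinch_z behind it (bot.pinch_z is the distance from the TCP to the grasp point, in m); z points along the fingers, y is the direction in which the jaws open and shut (so a half turn about z gives the same grasp; the last joint's range is limited). The gripper opens to 87 mm and grips with 3 to 60 N. Pads are 19 mm wide; open, the fingers measure 117 mm over their backs; the gripper's body (75 mm by 190 mm) begins 51 mm behind the grasp point.
Start: joints at [-78.352, 30.224, 82.088, -0, 67.689, -10.227], TCP at [0.233, -0.58, 0.223] pointing down, gripper open.
Joint ranges: [-176.69, 176.69], [-43.24, 126.21], [12.49, 139.97], [-82, 262], [0, 151.66], [-163.58, 163.58]. Speed limits (degrees/s): [159.86, 159.86, 180, 180, 180, 180].

### API

Orientations are given as a 3x3 rotation matrix whose columns are the frame's x, y, z axes.
In Python, from rig import bot gives the robot as it stands.
- The arm moves only by the tool apply_moves, never from a script. Its argument "motion" is text: rows parted by semicolons, each of 7 numbers parted by spaces: the shift along the tool's x, y, z in m, then the turn, a rotation vector about the tool's x, y, z in degrees, then the finger opening in m, from 0 to 0.087. A call has exactly 8 rows; each row is the pose to reach, as a shift and turn from the pose commanded when the call began, along the tool's axes at that moment; what a row does not reach only later rows make up. A row lasts 1/8 s, in which the tool goes at most 62.5 mm and 10.7 degrees, less where a joint would pass 70% of its speed; a pose out of reach is approached as far as the arm can. A call with a gripper value outside its range is refused whole. The fingers move at their own pace and stop on an object; the grip force is fixed at half the most. Time passes only in rows, so rows that repeat a pose let the fingers close, or fill a call up. It gives the time, the measured TCP pose, the force and the opening at its end, in the units of the state.
- bot.read_state(): the state, without advancing time (a new reading comes with each control period).
- bot.capture(name): name is "side" or "top"; returns the picture (420x560x3 uint8, red, green, blue); there is no depth.
- bot.get_calibration(name): a dict with "fx", "fy", "cx", "cy" (pixels), "D" ([k1, k2, p1, p2, k3] as OpenCV has them; the pictures are not rectified), "rvec" (rotation vector, rad) and "tvec" (3), from world to camera coordinates, as OpenCV has them. Camera axes: x right, y down, z forward; pixel columns grow to the right and rows downward; lengths in m; the calibration is good to about 2 mm. A picture is of the moment at which its call begins. get_calibration takes no time and is no camera call.
- bot.hand_in(): hands the job in, once; it reports no verdict.
Trained networks look in the newest picture that a camera, given by its name, has taken for a name from the list of things; names that differ only in an ending like _2 or _b are one class to them, and where a whole thing is asked for, a point or a joint stands for the part that bears it (a point fixed in the world has none). Each returns a list of dicts, best first, with "p" (0 to 1); they miss things now and then, are a little off and sometimes report something else, mostly with a low value. They report only what shows in the picture. A call takes as long as a camera call. They do not tell look-alikes from the thing itself.
- bot.find_in(name, camera): "point" ([x, y, z] in m, in world coordinates, good to about 4 mm: the middle of the surface that is visible of it).
The state is a dict: "time_s": time; "joint_positions": joint angles; "qvel": joint speeds; "tau": joint torques, N m; "position": TCP position; "tcp_rot": TCP orientation; "force": force on the tool from outside, world axes, zero at the start; "moment": the same for the moment, N m; "opening": opening from 0.0 (shut) to 1.0 (fully open).
Only numpy, scipy, OpenCV 4.12 (cv2) and the standard library are available. Lean on these libraries where they do the work, as an engineer would, in place of code of your own. Each camera call takes 0.05 s, during which the arm holds its last target.

### The job

Collapse the telescopic stand that has the flat round plate on top: push its thin innermost tube fully home first, then the middle tube fully home into the outer tube. Leave the other telescopic stand, the one with the forked cradle on top, extended as it is, do not disturb the sample cup and the oil bottle, and let go.

Things in the scene. Friction and masses are not known exactly. Their poses are not given: they have to be found in the camera images.
- plate_stand: Stand to collapse, fixed to the worktop; origin at the centre of its foot's underside, z up. Black foot, diameter 90 mm; three aluminium tubes that slide straight down into one another: fixed outer tube, diameter 32 mm, its black collar (39 mm) ending 106 mm above the worktop; middle tube 24 mm with a collar 33 mm wide, 12 mm high; inner tube 16 mm, carrying the plate.
- plate_top (a point): Centre of the upper face of the flat round black plate (diameter 40 mm, 10 mm thick) on the stand to collapse, on the tubes' axis: 221 to 248 mm above the worktop at the start, 128 mm when both tubes are home. It may be pressed from above with shut fingers.
- plate_stand_inner (a joint): Travel (m) of the plate stand's innermost tube into the middle tube: 0 fully out, 0.060 fully home (plate on the middle tube's collar). Slides at about 3 N and stays where left; it is looser than the middle tube, so a press on the plate brings it home first.
- plate_stand_middle (a joint): Travel (m) of the plate stand's middle tube into the outer tube: 0 fully out, 0.060 fully home (its collar on the outer tube's collar). Slides at about 8 N and stays where left; once the innermost tube is home, a further press on the plate carries the middle tube down.
- fork_top (a point): Top of the second stand, which must stay extended: same foot, tubes and collars, but an upright U-shaped black fork (70 mm wide along this frame's y, 10 mm thick, prongs rising 35 mm above this point) instead of the plate. The point is on the tube axis at the top of the fork's hub, 221 to 248 mm above the worktop. The stands may change places.
- sample_cup: Plastic sample cup with a yellow screw lid, 67 mm in diameter, 68 mm high; origin at the centre of its underside. Leave alone.
- oil_bottle: Small brown dropper bottle with a black cap, 25 mm in diameter, 62 mm high; origin at the centre of its underside. Leave alone.
Mind the look-alikes: they are no part of the job. Leave any green look-alike of the plate_stand alone.

How it is judged (in metres and radians):
On the way, in this order (a step that is already met when the one before it is completed fails the run):
1. the innermost tube is home (within 8 mm) while the middle tube is still drawn out (pushed in less than 30 mm) (value of joint plate_stand_inner above 0.052 m and value of joint plate_stand_middle below 0.03 m), for 0.05 s.
2. the middle tube is home (within 8 mm), the innermost still home (value of joint each of plate_stand_inner, plate_stand_middle above 0.052 m), for 0.1 s.
At the end, for the whole second after the job is handed in: Innermost and middle tube of the plate stand both within 8 mm of fully home; the fork stand's top within 15 mm of where it started; cup and oil bottle within 30 mm of where they started (all of step 2 and distance of fork_top from where it was at the start of the episode below 0.015 m and distance of each of sample_cup, oil_bottle from where it was at the start of the episode below 0.03 m); the robot touches nothing.
It fails at once if the fork stand is pushed in by more than 15 mm (distance of fork_top from where it was at the start of the episode above 0.015 m).
It fails at once if the sample cup or the oil bottle is shifted by more than 30 mm (distance of any of sample_cup, oil_bottle from where it was at the start of the episode above 0.03 m).
It also fails if it takes over 29 s, if anything falls off the work surface, if the arm or the gripper's body presses on something with over 40 N, if the wrist force passes 120 N, or if a joint passes its speed limit or range.

## Working session

There is one attempt and no reset: what is moved stays moved. The work goes in short steps, Python scripts to look and compute and a tool call to move; the robot and the scene stay as the last step left them, time stands still between calls to the robot, and variables do not carry over. Pictures are saved under pics/ and viewed, and the job is handed in when it is done.

Besides the shell and the picture viewer there is one more tool, called after "Call:" as name(argument=value, ...), one argument or row to a line, values as JSON. apply_moves: Moves the arm, as the interface text tells. Its arguments: {"type":"object","properties":{"motion":{"type":"string"}},"required":["motion"]}

```bash
ls; mkdir -p pics
python3 - <<'E'
from rig import bot
import cv2
for n in ("side","top"):
    im=bot.capture(n); cv2.imwrite(f"pics/{n}0.png",im[:,:,::-1])
    for k in ("plate_stand","plate_top","fork_top","sample_cup","oil_bottle"):
        try: print(n,k,[(d["p"],[round(float(v),3) for v in d["point"]]) for d in bot.find_in(k,n)])
        except Exception as e: print(n,k,e)
    print(bot.get_calibration(n))
s=bot.read_state(); print(s["time_s"],s["position"],s["tcp_rot"],bot.pinch_z)
E
```

```text
pics
side plate_stand [(0.97, [0.463, 0.149, 0.024]), (0.94, [0.611, 0.126, 0.227])]
side plate_top [(0.9, [0.466, 0.151, 0.244]), (0.76, [0.604, 0.125, 0.233]), (0.49, [0.597, 0.307, 0.235])]
side fork_top [(0.85, [0.598, 0.307, 0.238])]
side sample_cup [(0.78, [0.367, 0.242, 0.066])]
side oil_bottle []
{'fx': 429.15031130120394, 'fy': 429.15031130120394, 'cx': 282.7497677321701, 'cy': 217.00838898330392, 'D': array([-0.0317446,  0.       ,  0.       ,  0.       ,  0.       ]), 'rvec': array([ 2.21007208, -0.19689747,  0.12155702]), 'tvec': array([-0.49308988,  0.30976596,  0.68393025])}
top plate_stand [(0.78, [0.594, 0.13, 0.014]), (0.64, [0.465, 0.163, 0.017])]
top plate_top [(0.82, [0.468, 0.164, 0.25]), (0.79, [0.603, 0.125, 0.23])]
top fork_top [(0.67, [0.597, 0.311, 0.237]), (0.52, [0.602, 0.133, 0.229]), (0.15, [0.594, 0.132, 0.016])]
top sample_cup [(0.97, [0.364, 0.261, 0.068])]
top oil_bottle []
{'fx': 395.69049880348655, 'fy': 395.69049880348655, 'cx': 280.99804743721256, 'cy': 205.34320765436988, 'D': array([-0.09690748,  0.        ,  0.        ,  0.        ,  0.        ]), 'rvec': array([ 2.17405463, -2.16578332,  0.05725375]), 'tvec': array([0.24066892, 0.53491647, 1.02060962])}
0.6 [ 0.23287294 -0.57999317  0.22257213] [[ 9.28004327e-01  3.72569414e-01 -1.20822223e-06]
 [ 3.72569413e-01 -9.28004325e-01 -7.09168361e-05]
 [-2.75426795e-05  6.53609841e-05 -9.99999997e-01]] 0.0187
```

View pics/side0.png

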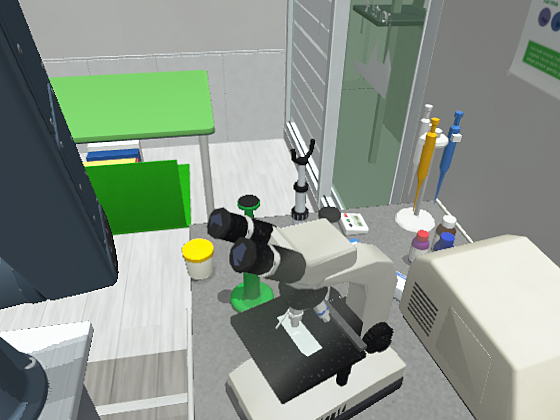

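View pics/top0.png

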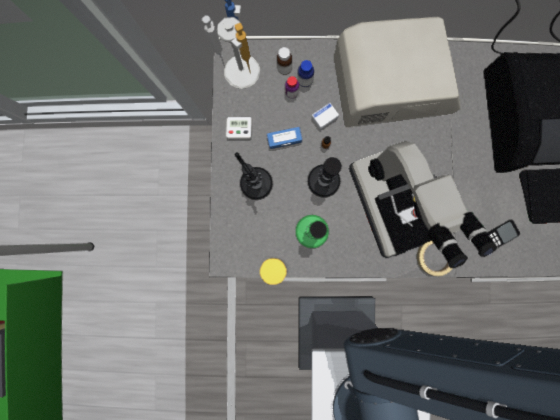

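```bash
cat > h.py <<'E'
from rig import bot
import cv2, numpy as np
def cal(n):
    c=bot.get_calibration(n); K=np.array([[c["fx"],0,c["cx"]],[0,c["fy"],c["cy"]],[0,0,1]]); return K,c["D"],c["rvec"],c["tvec"]
def proj(n,p):
    K,D,r,t=cal(n); return cv2.projectPoints(np.array(p,float).reshape(-1,3),r,t,K,D)[0].reshape(-1,2)
def ray(n,px,z):
    K,D,r,t=cal(n); u=cv2.undistortPoints(np.array(px,float).reshape(-1,1,2),K,D).reshape(-1,2)
    R=cv2.Rodrigues(r)[0]; C=-R.T@t; out=[]
    for a in u:
        d=R.T@np.array([a[0],a[1],1]); out.append(C+d*(z-C[2])/d[2])
    return np.array(out)
def tri(pa,pb):
    P=[];u=[]
    for n,p in (("side",pa),("top",pb)):
        K,D,r,t=cal(n); P.append(np.c_[cv2.Rodrigues(r)[0],t]); u.append(cv2.undistortPoints(np.array(p,float).reshape(1,1,2),K,D).reshape(2,1))
    X=cv2.triangulatePoints(P[0],P[1],u[0],u[1]); return (X[:3]/X[3]).ravel()
E
python3 - <<'E'
from h import *
a=cv2.imread("pics/side0.png")[170:270,180:380]; b=cv2.imread("pics/top0.png")[120:250,220:400]
a=cv2.resize(a,(800,400),interpolation=cv2.INTER_CUBIC); b=cv2.resize(b,(720,520),interpolation=cv2.INTER_CUBIC)
cv2.imwrite("pics/cs0.png",a); cv2.imwrite("pics/ct0.png",b)
print(proj("side",[.604,.125,.233]),proj("top",[.604,.125,.233]))
print("foot",ray("top",[[325,181]],0.0),"bottle",ray("top",[[326,142]],0.06))
for m in ([437,168],):pass
print("micro z0.2",ray("top",[[418,160],[376,168],[440,205]],0.2), ray("top",[[355,190],[385,255],[408,145]],0.05))
E
```

```text
[[330.01241713 211.3244948 ]] [[334.12416379 165.01277685]]
foot [[0.60232562 0.1243688  0.        ]] bottle [[0.69554593 0.1263577  0.06      ]]
micro z0.2 [[ 0.62225721 -0.06579468  0.2       ]
 [ 0.60367916  0.02869561  0.2       ]
 [ 0.52207024 -0.11259161  0.2       ]] [[ 0.57216828  0.05142847  0.05      ]
 [ 0.40558261 -0.02410181  0.05      ]
 [ 0.69122011 -0.08949972  0.05      ]]
```

View pics/cs0.png

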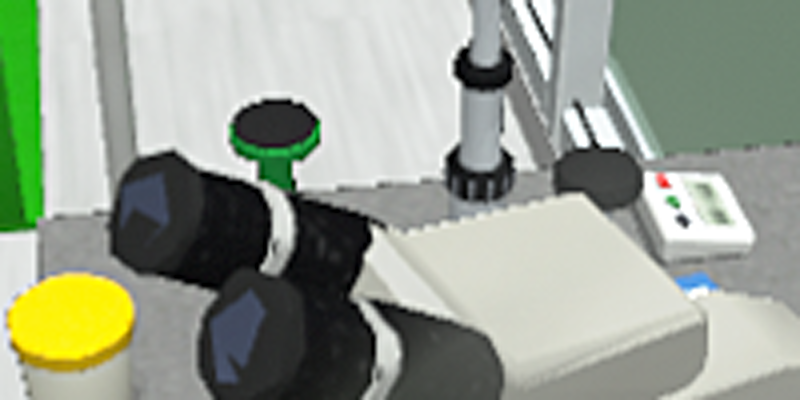

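View pics/ct0.png

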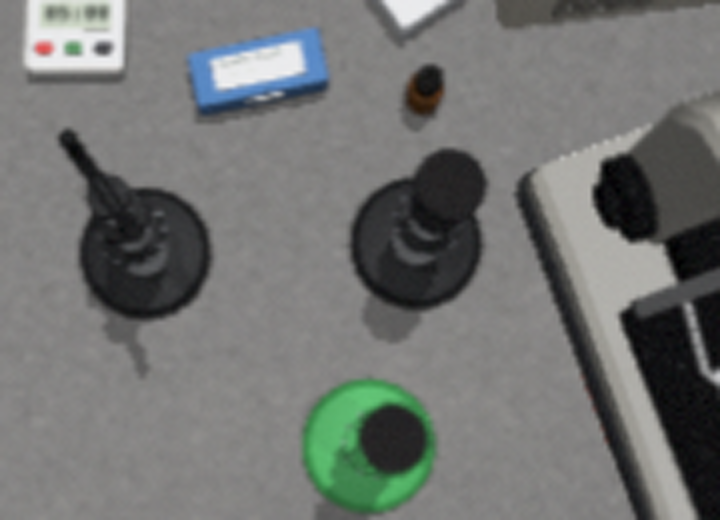

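Run:
```python
from h import *
for n in("side","top"):
    K,D,r,t=cal(n); R=cv2.Rodrigues(r)[0]; print(n,-R.T@t)
print("plate",tri([329.5,214.5],[332,166.7]))
print("plate top ray z.235",ray("top",[[332,166.7]],.235), ray("side",[[329.5,214.5]],.235))
print("green",tri([248.5,201],[318,229.5]), "fork hub", proj("side",[.598,.309,.238]),proj("top",[.598,.309,.238]))
for a,b in (([224,222],[457,258]),([246,255],[484,240]),([224,222],[484,240]),([246,255],[457,258]),([300,236],[436,200]),([380,262],[405,155])): print(a,b,tri(a,b),proj("side",tri(a,b)))
```

```text
side [ 0.40691245 -0.44297669  0.66711849]
top [0.45318319 0.21670913 1.06459538]
plate [0.60339094 0.12829357 0.22361955]
plate top ray z.235 [[0.60000324 0.12975193 0.235     ]] [[0.59975508 0.11371447 0.235     ]]
green [0.46750141 0.16045287 0.24550434] fork hub [[302.96123768 157.16485382]] [[247.38840069 167.31604854]]
[224, 222] [457, 258] [ 0.41640596 -0.07124963  0.38287159] [[223.2877415  222.02878705]]
[246, 255] [484, 240] [ 0.44066522 -0.12249644  0.37763201] [[251.81389387 254.53713923]]
[224, 222] [484, 240] [ 0.4314829  -0.10638889  0.40958047] [[239.57905501 220.53877427]]
[246, 255] [457, 258] [ 0.42575619 -0.08763562  0.34787296] [[235.04395746 255.2417439 ]]
[300, 236] [436, 200] [ 0.51410472 -0.05246085  0.33585636] [[305.31602616 235.29441832]]
[380, 262] [405, 155] [ 0.62933182 -0.02464444  0.24674742] [[376.00751187 262.66242359]]
```

Run:
```python
import cv2
b=cv2.imread("pics/top0.png")[120:290,340:540]
cv2.imwrite("pics/cm0.png",cv2.resize(b,(700,595),interpolation=cv2.INTER_CUBIC))
```

```text
(no output)
```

View pics/cm0.png

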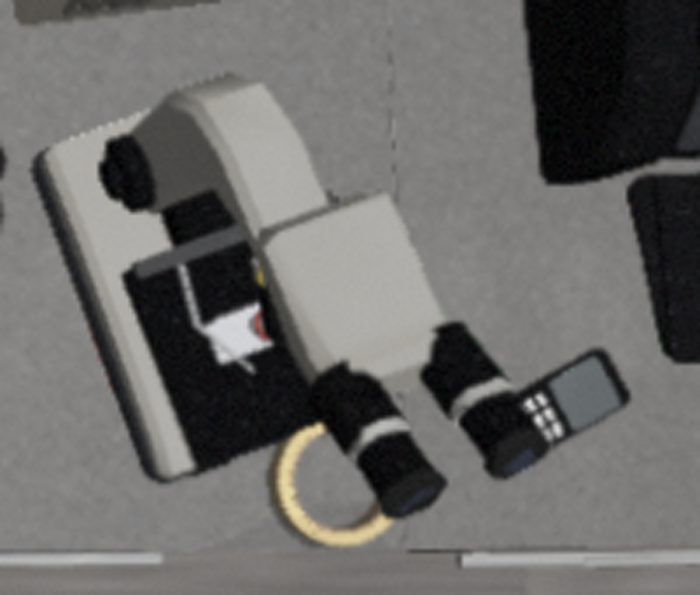

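Candidates for the stand to collapse:
- Green-bodied plate stand: side (249,201), top (318,229). This is the green look-alike, so I leave it.
- Forked stand: side (303,157), top (247,167). It must stay extended.
- Black plate on a black foot: side (330,214), top (332,167). This is the right one, and the crop confirms a flat round plate on a black foot.

The axis is at about (0.6025, 0.126), with the plate at about z = 0.23. The microscope reaches about 0.39 high, so I raise the tool before swinging across.

Call:
apply_moves(
  motion="0 0 -0.06 0 0 0 0; 0 0 -0.12 0 0 0 0; 0 0 -0.18 0 0 0 0; 0 0 -0.24 0 0 0 0; 0 0 -0.29 0 0 0 0; 0.045 -0.038 -0.29 0 0 -10 0; 0.09 -0.076 -0.29 0 0 -20 0; 0.135 -0.114 -0.29 0 0 -30 0",
)

```text
time_s: 1.6
position: [0.3162, -0.4222, 0.5126]
tcp_rot: [[0.613, 0.79, 0.001], [0.79, -0.613, -0.0], [0.0, 0.001, -1.0]]
force: [0.4, 0.2, -0.3]
opening: 0.175
```

Call:
apply_moves(
  motion="0.059 -0.011 0 0 0 -9 0; 0.118 -0.022 0 0 0 -18 0; 0.177 -0.033 0 0 0 -27 0; 0.236 -0.044 0 0 0 -36 0; 0.295 -0.055 0 0 0 -45 0; 0.354 -0.066 0 0 0 -54 0; 0.413 -0.077 0 0 0 -63 0; 0.472 -0.088 0 0 0 -73 0",
)

```text
time_s: 2.6
position: [0.5384, 0.0037, 0.5128]
tcp_rot: [[-0.576, 0.817, 0.001], [0.817, 0.576, -0.0], [-0.001, 0.0, -1.0]]
force: [1.7, -0.8, -0.0]
opening: 0.01
```

Run:
```python
from h import *
for n in("side","top"): cv2.imwrite(f"pics/{n}1.png",bot.capture(n)[:,:,::-1])
s=bot.read_state(); print(s["time_s"],s["position"],s["tcp_rot"].round(4) if hasattr(s["tcp_rot"],"round") else s["tcp_rot"],s["joint_positions"])
R=np.array(s["tcp_rot"]); print("to go",R.T@(np.array([.6025,.126,.30])-s["position"]))
```

```text
2.7 [0.53921741 0.00686318 0.51201854] [[-5.797e-01  8.148e-01  3.000e-04]
 [ 8.148e-01  5.797e-01  2.500e-03]
 [ 1.900e-03  1.700e-03 -1.000e+00]] [-11.23311344  11.86679146  66.41297368   0.14788179 101.73426904
 -46.63122161]
to go [0.05998814 0.12027261 0.21233477]
```

View pics/side1.png

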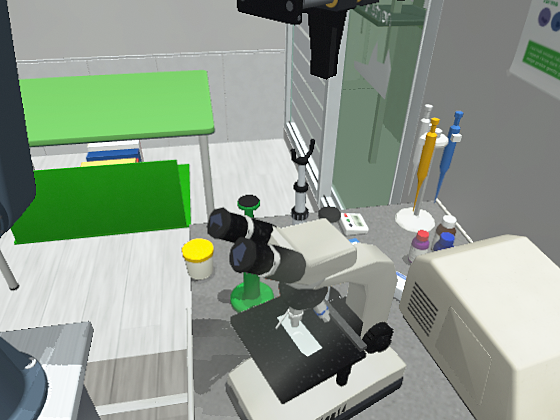

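View pics/top1.png

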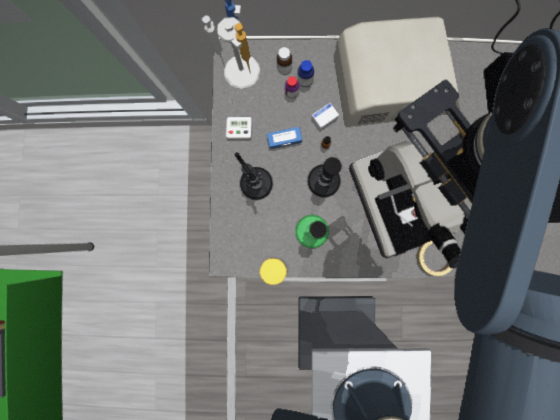

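Run:
```python
from h import *
s=bot.read_state(); R=np.array(s["tcp_rot"]); p=np.array(s["position"])
im=cv2.imread("pics/top1.png")
def L(pts,c):
    q=proj("top",[p+R@np.array(a) for a in pts]).astype(int); cv2.polylines(im,[q.reshape(-1,1,2)],True,c,1)
for dz,c in((-.07,(0,0,255)),(-.2,(0,255,255))):
    L([(a*.0375,b*.095,dz) for a,b in((1,1),(1,-1),(-1,-1),(-1,1))],c)
    L([(a*.095,b*.0375,dz) for a,b in((1,1),(1,-1),(-1,-1),(-1,1))],(0,255,0))
print(proj("top",[p]))
cv2.imwrite("pics/ov1.png",cv2.resize(im[60:260,340:560],(770,600)))
```

```text
[[438.71550289 175.48403639]]
```

View pics/ov1.png

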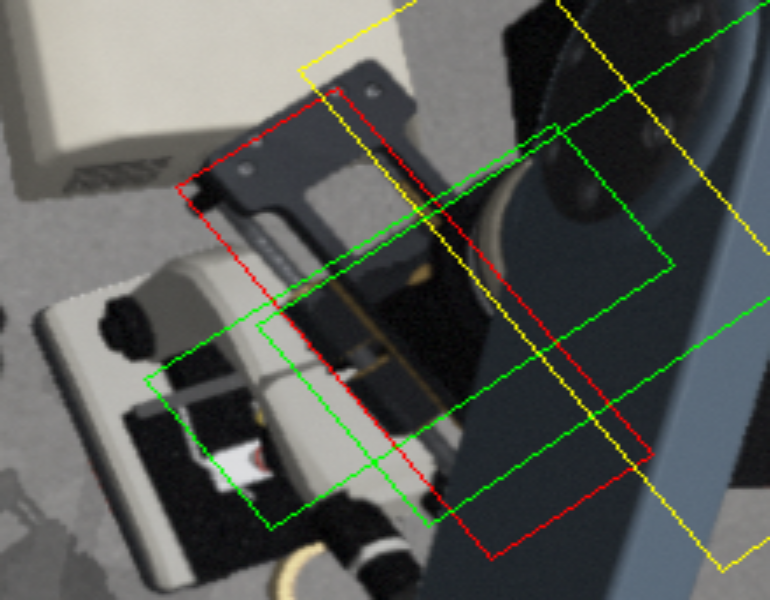

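Call:
apply_moves(
  motion="0.022 0.042 0 0 0 0 0; 0.043 0.083 0 0 0 0 0; 0.065 0.124 0 0 0 0 0; 0.065 0.124 0.05 0 0 0 0; 0.065 0.124 0.1 0 0 0 0; 0.065 0.124 0.15 0 0 0 0; 0.065 0.124 0.2 0 0 0 0; 0.065 0.124 0.22 0 0 0 0",
)

```text
time_s: 3.7
position: [0.6002, 0.1249, 0.289]
tcp_rot: [[-0.57, 0.821, -0.007], [0.821, 0.57, -0.001], [0.003, -0.006, -1.0]]
force: [0.4, 0.3, 0.1]
opening: 0.003
```

Run:
```python
from h import *
for n in("side","top"): cv2.imwrite(f"pics/{n}2.png",bot.capture(n)[:,:,::-1])
s=bot.read_state(); print(s["time_s"],s["position"],s["force"],s["joint_positions"])
R=np.array(s["tcp_rot"]); print(R.round(4),"to go",R.T@(np.array([.6025,.126,.25])-s["position"]))
a=cv2.resize(cv2.imread("pics/side2.png")[130:280,180:400],(704,480)); b=cv2.resize(cv2.imread("pics/top2.png")[100:250,220:440],(704,480))
cv2.imwrite("pics/cs2.png",a);cv2.imwrite("pics/ct2.png",b)
```

```text
3.8 [0.60044765 0.12496468 0.28949   ] [-1.27808716  0.26504835  0.20432658] [ 1.34064877e+00  2.57011046e+01  7.88878729e+01 -2.28233777e-02
  7.58097130e+01 -3.34392618e+01]
[[-5.705e-01  8.213e-01 -6.900e-03]
 [ 8.213e-01  5.705e-01 -5.000e-04]
 [ 3.500e-03 -6.000e-03 -1.000e+00]] to go [-0.00045927  0.00251389  0.03947421]
```

View pics/cs2.png

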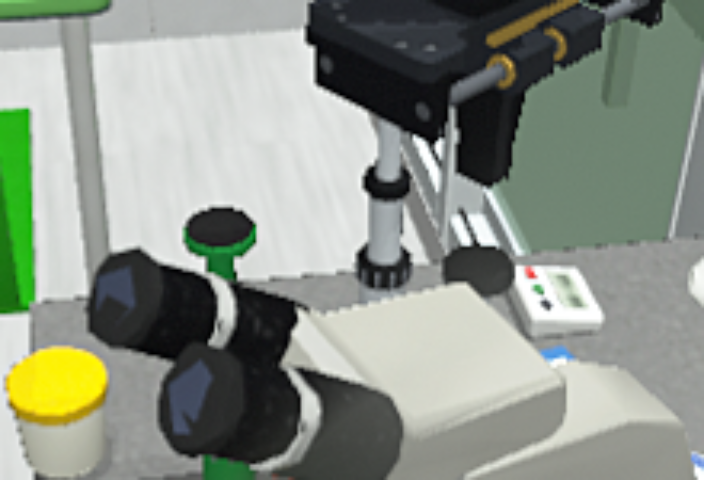

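View pics/top2.png

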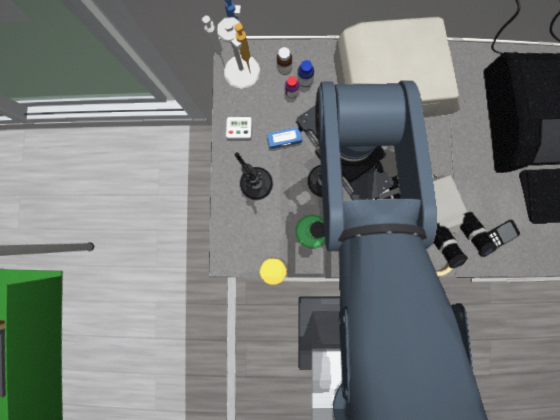

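The picture shows the shut fingertip, side about (333,187), directly above the black plate at side (330,214). Nothing else is below it. I press down slowly.

Call:
apply_moves(
  motion="0 0.002 0.013 0 0 0 0; 0 0.002 0.026 0 0 0 0; 0 0.002 0.039 0 0 0 0; 0 0.002 0.052 0 0 0 0; 0 0.002 0.064 0 0 0 0; 0 0.002 0.075 0 0 0 0; 0 0.002 0.084 0 0 0 0; 0 0.002 0.092 0 0 0 0",
)

```text
time_s: 4.8
position: [0.6039, 0.1272, 0.2001]
tcp_rot: [[-0.572, 0.82, -0.0], [0.82, 0.572, -0.0], [0.0, -0.0, -1.0]]
force: [-1.3, -0.1, 3.1]
opening: 0.003
```

Run:
```python
from h import *
cv2.imwrite("pics/side3.png",bot.capture("side")[:,:,::-1]);cv2.imwrite("pics/top3.png",bot.capture("top")[:,:,::-1])
s=bot.read_state(); print(s["time_s"],s["position"],s["force"],s["tau"])
a=cv2.resize(cv2.imread("pics/side3.png")[130:280,180:400],(704,480));cv2.imwrite("pics/cs3.png",a)
```

```text
4.9 [0.6038615  0.12713834 0.1995047 ] [-0.45792682  0.63400149 -0.25779814] [ 1.93862908e-02 -4.38054836e+01 -1.68154567e+01  4.40189091e-02
  2.40711967e-02  2.58966265e-04]
```

View pics/cs3.png

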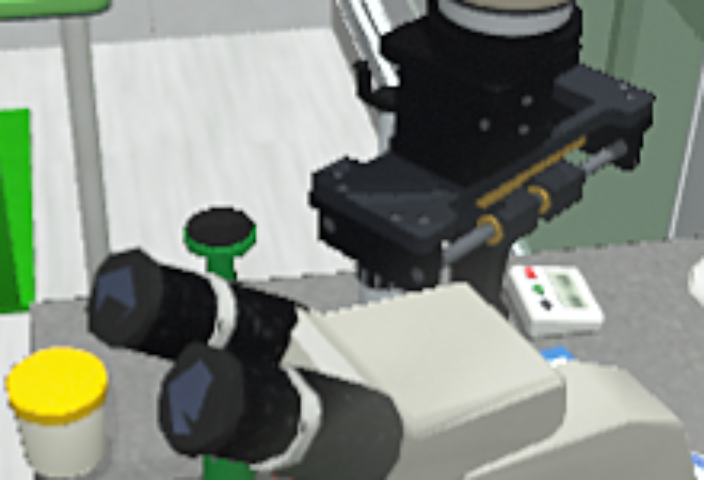

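View pics/top3.png

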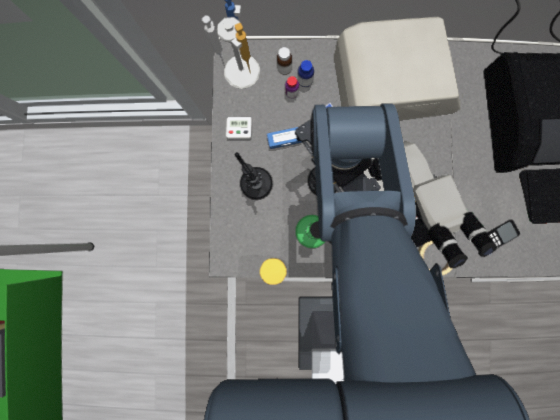

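Fz reads 3 N while pressing, which matches the inner tube's friction. I continue down.

Call:
apply_moves(
  motion="0 0 0.007 0 0 0 0; 0 0 0.014 0 0 0 0; 0 0 0.021 0 0 0 0; 0 0 0.028 0 0 0 0; 0 0 0.035 0 0 0 0; 0 0 0.042 0 0 0 0; 0 0 0.049 0 0 0 0; 0 0 0.056 0 0 0 0",
)

```text
time_s: 5.9
position: [0.6046, 0.1272, 0.1453]
tcp_rot: [[-0.572, 0.82, 0.002], [0.82, 0.572, 0.0], [-0.001, 0.001, -1.0]]
force: [-1.5, -0.5, 7.3]
opening: 0.005
```

Call:
apply_moves(
  motion="0 0 0.005 0 0 0 0; 0 0 0.01 0 0 0 0; 0 0 0.014 0 0 0 0; 0 0 0.016 0 0 0 0; 0 0 0.017 0 0 0 0; 0 0 0.018 0 0 0 0; 0 0 0.018 0 0 0 0; 0 0 0.018 0 0 0 0",
)

```text
time_s: 6.9
position: [0.6046, 0.1272, 0.1283]
tcp_rot: [[-0.572, 0.82, 0.002], [0.82, 0.572, -0.0], [-0.001, 0.001, -1.0]]
force: [-2.6, 0.3, 10.9]
opening: 0.007
```

Call:
apply_moves(
  motion="0 0 0.001 0 0 0 0; 0 0 0.002 0 0 0 0; 0 0 0.002 0 0 0 0; 0 0 0.002 0 0 0 0; 0 0 0.002 0 0 0 0; 0 0 0.002 0 0 0 0; 0 0 0.002 0 0 0 0; 0 0 0.002 0 0 0 0",
)

```text
time_s: 7.9
position: [0.6047, 0.1272, 0.1281]
tcp_rot: [[-0.572, 0.82, 0.002], [0.82, 0.572, -0.0], [-0.002, 0.002, -1.0]]
force: [-4.2, -0.2, 20.8]
opening: 0.006
```

The tool is against the hard stop at z = 0.128 with 21 N, so both tubes are home. Now I retreat straight up with the fingers still shut.

Call:
apply_moves(
  motion="0 0 -0.01 0 0 0 0; 0 0 -0.03 0 0 0 0; 0 0 -0.07 0 0 0 0; 0 0 -0.12 0 0 0 0; 0 0 -0.17 0 0 0 0; 0 0 -0.22 0 0 0 0; 0 0 -0.27 0 0 0 0; 0 0 -0.32 0 0 0 0",
)

```text
time_s: 8.9
position: [0.6037, 0.1271, 0.4452]
tcp_rot: [[-0.572, 0.82, -0.001], [0.82, 0.572, -0.0], [0.001, -0.001, -1.0]]
force: [0.8, -0.1, 0.0]
opening: 0.002
```

Call:
apply_moves(
  motion="-0.045 0 0 0 0 0 0; -0.09 0 -0.02 0 0 0 0; -0.13 0 -0.04 0 0 0 0; -0.17 0 -0.06 0 0 0 0; -0.19 0 -0.06 0 0 0 0; -0.19 0 -0.06 0 0 0 0; -0.19 0 -0.06 0 0 0 0; -0.19 0 -0.06 0 0 0 0",
)

```text
time_s: 9.9
position: [0.7122, -0.0274, 0.5046]
tcp_rot: [[-0.573, 0.82, -0.001], [0.82, 0.573, 0.0], [0.001, -0.0, -1.0]]
force: [0.4, -0.0, -0.5]
opening: 0.003
```

Run:
```python
from h import *
for n in("side","top"):
    cv2.imwrite(f"pics/{n}4.png",bot.capture(n)[:,:,::-1])
    for k in ("plate_top","fork_top","sample_cup","oil_bottle"): print(n,k,[(d["p"],np.round(d["point"],3)) for d in bot.find_in(k,n)])
s=bot.read_state(); print(s["time_s"],s["position"],s["force"])
print("exp plate home",proj("side",[.6025,.1255,.128]),proj("top",[.6025,.1255,.128]))
```

```text
side plate_top [(0.74, array([0.469, 0.15 , 0.246]))]
side fork_top [(0.94, array([0.599, 0.306, 0.237]))]
side sample_cup [(0.87, array([0.369, 0.245, 0.067]))]
side oil_bottle []
top plate_top [(0.73, array([0.602, 0.131, 0.128])), (0.72, array([0.466, 0.16 , 0.25 ]))]
top fork_top [(0.75, array([0.6  , 0.31 , 0.238]))]
top sample_cup [(0.73, array([0.366, 0.261, 0.066]))]
top oil_bottle [(0.58, array([0.7  , 0.129, 0.041]))]
10.4 [ 0.71266908 -0.02869228  0.50458861] [0.04973146 0.05292259 0.63726307]
exp plate home [[324.47427394 256.63910574]] [[329.13529267 173.49308229]]
```

View pics/top4.png

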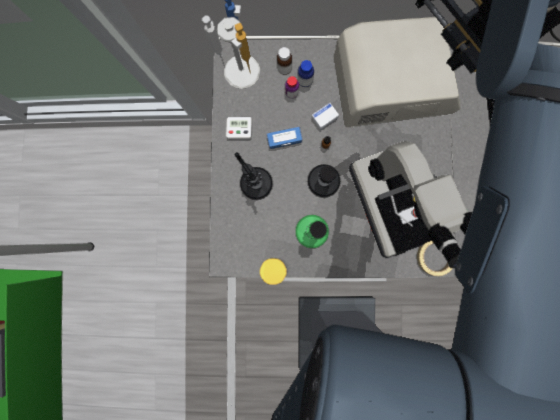

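View pics/side4.png

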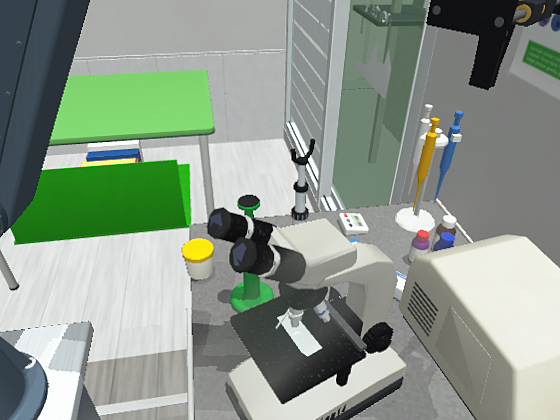

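The top view shows the black plate now at about (329,174), which is where a home plate at z = 0.128 should appear. The fork (247,170), cup (273,271), bottle (326,142) and green stand have not moved, and the arm is clear of everything.

```bash
python3 -c "
from rig import bot
print(bot.hand_in())"
```

```text
the job is handed in; nothing more can be done
None
```

The plate stand is collapsed and the job is handed in; the rig reports no verdict. I pressed straight down on the plate with shut fingers. The force was about 3 N while the inner tube slid, then 7 N for the middle tube. At z = 0.128 m it hit a hard stop and rose to 21 N. I then lifted off and moved clear, at about 10.4 s of the 29 s.

**Last checks:**
- **Plate:** the top camera finds the plate at z = 0.128, the height for both tubes home. The side camera can't see it because the microscope now hides it.
- **Fork stand and cup:** their found positions match the start to within a few millimetres.
- **Oil bottle:** it is at the same pixel as at the start. The network found it only in the last top picture, never from the side.
- **Green look-alike:** it was not moved.
- **Tube order:** I inferred that the inner tube went home first from the forces, and did not confirm it in a picture.

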